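# Pack the empty wax tins into the studio tray

## Robot

A 6-joint arm with a two-finger parallel gripper is mounted at the origin on the work surface. World frame = base frame: x ahead of the robot, y to its left, z up, the work surface at z = 0. Lengths are in m, angles in rad, forces in N, time in s.
With the tool pointing down it reaches from about 0.35 to 0.775 m from the base axis. Payload 7.3 kg.
Tool frame: the origin (TCP) lies at the very end of the fingers, on their centre line; the grasp point (between the pads) lies 19 mm behind it; z points along the fingers, y is the line along which they close (so a half turn about z gives the same grasp; the last joint's range is limited). The gripper opens to 92 mm and grips with 3 to 60 N. Pads are 19 mm wide; open, the fingers measure 130 mm over their backs; the gripper's body (75 mm by 190 mm) begins 47 mm behind the grasp point.
Start: joints at [-1.384, 0.342, 1.524, -0, 1.275, -0.146], TCP at [0.172, -0.496, 0.199] pointing down, gripper open.
Joint ranges: [-2.53, 2.53], [-0.77, 2.02], [0.04, 2.7], [-1, 4.14], [0.28, 2.66], [-3.11, 3.11]. Speed limits (rad/s): [2.57, 2.57, 3.14, 3.14, 3.14, 3.14].

## Interface

Orientations are given as [roll, pitch, yaw] about the fixed x, y, z axes, in that order (R = Rz(yaw) Ry(pitch) Rx(roll)).
In Python, from cell import observe, read_camera, get_calibration, hand_in, search_frame gives the robot as it stands.
- The arm moves only by the tool step_arm, never from a script. Its argument "commands" is a list of rows, each an object with "translation": the shift along the tool's x, y, z in mm, a list of three; "roll": the turn about the tool's z in rad. In form: [{"translation": [x, y, z], "roll": roll}, ...]. A call has 1 to 20 rows; each row shifts and turns the commanded pose from where the row before left it, along the tool's axes as they then stand; what a row does not reach is not made up. A row lasts 1/12 s, in which the tool goes at most 41.7 mm and 7.16 degrees, less where a joint would pass 70% of its speed; a pose out of reach is approached as far as the arm can. A call is refused whole if a number of a shift passes 41.7 or a number of a turn 0.125, either way. A call with a gripper value outside its range is refused whole. "fingers" is the opening, from 0 (shut) to 1 (fully open), set as the call begins (left out, the last holds). The fingers move at their own pace and stop on an object; "grip_force" is the grip in N (left out, the last holds). Time passes only in rows, so rows that do not move let the fingers close. It gives the time, the measured TCP pose, the force, the opening and the grip force at its end, in the units of the state.
- observe(): the state, without advancing time (a new reading comes with each control period).
- read_camera(name): name is "side" or "top"; returns the picture (400x640x3 uint8, red, green, blue); there is no depth.
- get_calibration(name): a dict with "camera_matrix" (3x3 intrinsics, pixels), "world_from_camera" (4x4, takes a point from camera to world coordinates). Camera axes: x right, y up, looking along -z (the intrinsics and any distortion apply to the point x, -y, -z); pixel columns grow to the right and rows downward; lengths in m; the calibration is good to about 2 mm. A picture is of the moment at which its call begins. get_calibration takes no time and is no camera call.
- hand_in(): hands the job in; it is judged then, once.
Trained networks look in the newest picture that a camera, given by its name, has taken for a name from the list of things; names that differ only in an ending like _2 or _b are one class to them, and where a whole thing is asked for, a point or a joint stands for the part that bears it (a point fixed in the world has none). Each returns a list of dicts, best first, with "confidence" (0 to 1); they miss things now and then, are a little off and sometimes report something else, mostly with a low value. They report only what shows in the picture. A call takes as long as a camera call. They do not tell look-alikes from the thing itself.
- search_frame(camera, name): "at" ([x, y, z] in m, in world coordinates, good to about 4 mm: the middle of the surface that is visible of it).
The state is a dict: "time": time; "qpos": joint angles; "qvel": joint speeds; "joint_efforts": joint torques, N m; "tool_pos": TCP position; "tool_rot": TCP orientation; "contact_force": force on the tool from outside, world axes, zero at the start; "torque": the same for the moment, N m; "opening": finger opening in m; "grip_force": force on a finger pad.
Only numpy, scipy, OpenCV 4.12 (cv2) and the standard library are available. Lean on these libraries where they do the work, as an engineer would, in place of code of your own. Each camera call takes 0.05 s, during which the arm holds its last target. There are 200 camera calls.

## Task

Pack up the four open, empty steel tins that stand about on the plywood board: put each one upright in the recess of the wooden tray that matches its shape and size, the three round tins by size and the oblong tin in the oblong recess. The two tins with lids are still full: leave them standing where they are.

Things in the scene. Friction and masses are not known exactly. Their poses are not given: they have to be found in the camera images.
- open_large (a point): Largest open empty tin: plain steel, round, open top, 66 mm outside diameter, 50 mm high, walls 3 mm, about 110 g. The point is on its vertical axis, half-way up (25 mm above its underside), z up.
- open_medium (a point): Middle-sized open empty tin: plain steel, round, open top, 48 mm outside diameter, 55 mm high, walls 3 mm, about 80 g. The point is on its vertical axis, half-way up (27.5 mm above its underside), z up.
- open_small (a point): Smallest open empty tin: plain steel, round, open top, 32 mm outside diameter, 48 mm high, walls 3 mm, about 50 g. The point is on its vertical axis, half-way up (24 mm above its underside), z up.
- open_oblong (a point): Open empty oblong tin: plain steel, rectangular, open top, 70 mm long (its x axis) by 42 mm wide (its y axis), 45 mm high, walls 3 mm, about 90 g. The point is on its vertical axis, half-way up (22.5 mm above its underside), z up.
- lidded_round (a point): Look-alike to leave alone: full round steel tin closed by a lid, body 48 mm and lid 52 mm in diameter, 57 mm high in all. The point is on its vertical axis, half-way up (27.5 mm above its underside), z up. All six tins start upright on a flat plywood board whose top is 6 mm above the table, at least 90 mm apart centre to centre, among a few low loose scraps (under 20 mm high).
- lidded_oblong (a point): Look-alike to leave alone: full oblong steel tin closed by a lid, 74 mm (its x axis) by 46 mm (its y axis) over the lid, 46 mm high in all. The point is on its vertical axis, half-way up (22.5 mm above its underside), z up.
- recess_large (a point): Largest round recess, 82 mm diameter, for the largest round tin. In one of four 104 mm square light-wood inserts, centres 106 mm apart, two by two in the low dark-wood tray (228 mm square; its 6 mm thick walls rise 18 mm above the table; so do the inserts). The recess is 8 mm deep with a dark felt floor; the point is the centre of its floor, 10 mm above the table, z up. All fixed; the inserts' order varies.
- recess_medium (a point): Middle-sized round recess, 64 mm diameter, for the middle-sized round tin. In one of four 104 mm square light-wood inserts, centres 106 mm apart, two by two in the low dark-wood tray (228 mm square; its 6 mm thick walls rise 18 mm above the table; so do the inserts). The recess is 8 mm deep with a dark felt floor; the point is the centre of its floor, 10 mm above the table, z up. All fixed; the inserts' order varies.
- recess_small (a point): Smallest round recess, 48 mm diameter, for the smallest round tin. In one of four 104 mm square light-wood inserts, centres 106 mm apart, two by two in the low dark-wood tray (228 mm square; its 6 mm thick walls rise 18 mm above the table; so do the inserts). The recess is 8 mm deep with a dark felt floor; the point is the centre of its floor, 10 mm above the table, z up. All fixed; the inserts' order varies.
- recess_oblong (a point): Rectangular recess, 86 mm long (its x axis) by 58 mm wide (its y axis), for the oblong tin, either way round. In one of four 104 mm square light-wood inserts, centres 106 mm apart, two by two in the low dark-wood tray (228 mm square; its 6 mm thick walls rise 18 mm above the table; so do the inserts). The recess is 8 mm deep with a dark felt floor; the point is the centre of its floor, 10 mm above the table, z up. All fixed; the inserts' order varies.
Things that resemble listed ones, but are neither listed nor needed, are in the scene too. Leave any green or yellow look-alike of the part that bears open_medium alone.

How it is judged:
By the outcome, as a careful person would: the job done as asked, in the order asked, and still so for the second after the job is handed in, with the robot touching nothing.
It also fails if it takes over 104 s, if anything falls off the work surface, if the arm or the gripper's body presses on something with over 40 N, if the wrist force passes 120 N, or if a joint passes its speed limit or range.

## Working session

There is one attempt and no reset: what is moved stays moved. The work goes in short steps, Python scripts to look and compute and a tool call to move; the robot and the scene stay as the last step left them, time stands still between calls to the robot, and variables do not carry over. Pictures are saved under pics/ and viewed, at most 14 in all, crops included, and the job is handed in when it is done.

Besides the shell and the picture viewer there is one more tool, called after "Call:" as name(argument=value, ...) on one line, values as JSON. step_arm: Moves the arm, as the interface text tells. Its arguments: {"type":"object","properties":{"commands":{"type":"array"},"fingers":{"type":"number"},"grip_force":{"type":"number"}},"required":["commands"]}

```bash
mkdir -p pics; cat > h.py <<'E'
import numpy as np, cv2
from cell import *
def cal(n):
    c=get_calibration(n); return np.array(c["camera_matrix"]),np.array(c["world_from_camera"]),c
def px2w(n,uv,z):
    K,T,_=cal(n); d=np.linalg.inv(K)@[uv[0],uv[1],1]; d=T[:3,:3]@[d[0],-d[1],-d[2]]; o=T[:3,3]
    return o+d*(z-o[2])/d[2]
def w2px(n,p):
    K,T,_=cal(n); q=np.linalg.inv(T)@[*p,1]; q=K@[q[0],-q[1],-q[2]]; return q[:2]/q[2]
E
python3 - <<'E'
from h import *
for n in("top","side"):
    im=read_camera(n); cv2.imwrite(f"pics/{n}0.png",im[:,:,::-1]); c=get_calibration(n); print(n,c)
names="open_large open_medium open_small open_oblong lidded_round lidded_oblong recess_large recess_medium recess_small recess_oblong".split()
for k in names:
    for n in ("top",):
        for r in search_frame(n,k)[:4]: print(n,k,np.round(r["at"],3),round(r["confidence"],2),np.round(w2px(n,r["at"])))
s=observe(); print(s["time"],s["tool_pos"],s["tool_rot"],s["opening"])
E
```

```text
top {'camera_matrix': array([[369.94646131,   0.        , 317.36406287],
       [  0.        , 369.94646131, 198.89824462],
       [  0.        ,   0.        ,   1.        ]]), 'world_from_camera': array([[ 0.01007523,  0.98139666, -0.19172657,  0.39087186],
       [-0.99993814,  0.01079167,  0.00269291, -0.00528641],
       [ 0.00471187,  0.19168758,  0.98144468,  0.78835627],
       [ 0.        ,  0.        ,  0.        ,  1.        ]])}
side {'camera_matrix': array([[390.8869611 ,   0.        , 316.82063695],
       [  0.        , 390.8869611 , 198.01539533],
       [  0.        ,   0.        ,   1.        ]]), 'world_from_camera': array([[-0.93699672,  0.26094388, -0.23226156,  0.34381377],
       [-0.34932469, -0.69404177,  0.62950638,  0.48482555],
       [ 0.00306661,  0.67098011,  0.74146901,  0.65974045],
       [ 0.        ,  0.        ,  0.        ,  1.        ]])}
top open_large [0.449 0.332 0.023] 0.9 [152. 241.]
top open_large [ 0.579 -0.183  0.019] 0.68 [400. 182.]
top open_medium [0.483 0.136 0.025] 0.86 [248. 225.]
top open_medium [ 0.465 -0.025  0.006] 0.83 [325. 236.]
top open_medium [ 0.698 -0.009  0.028] 0.63 [319. 127.]
top open_medium [0.647 0.261 0.019] 0.41 [194. 150.]
top open_small [0.425 0.211 0.037] 0.64 [208. 253.]
top open_oblong [0.648 0.26  0.021] 0.6 [195. 149.]
top lidded_round [0.567 0.332 0.06 ] 0.85 [150. 181.]
top lidded_oblong [0.525 0.227 0.052] 0.61 [201. 203.]
top recess_large [ 0.473 -0.166  0.018] 0.77 [393. 232.]
top recess_large [0.421 0.213 0.038] 0.62 [207. 255.]
top recess_medium [ 0.585 -0.18   0.02 ] 0.75 [398. 180.]
top recess_small [ 0.56  -0.29   0.022] 0.95 [451. 191.]
top recess_oblong [ 0.46  -0.271  0.019] 0.88 [444. 239.]
0.6 [ 0.1715355  -0.49620247  0.19863872] [3.14150191e+00 2.57512620e-05 3.32828287e-01] 0.09186760610870419
```

View pics/top0.png

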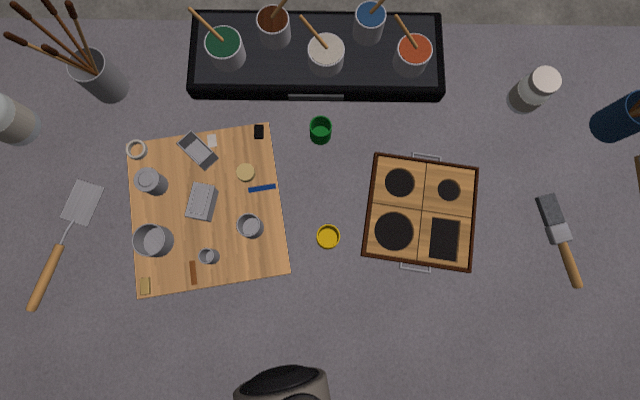

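View pics/side0.png

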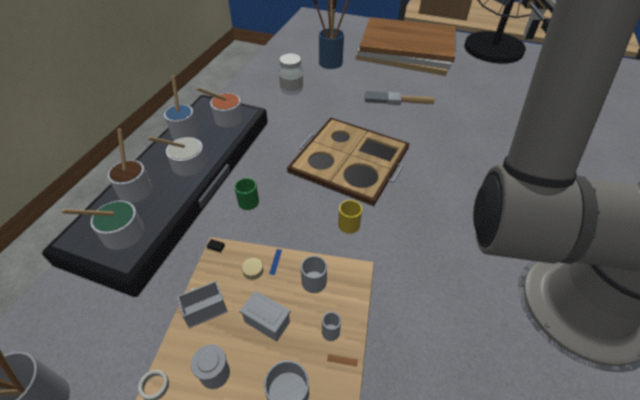

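The top view shows open tins: large (153,241), medium (249,225), small (208,256) and oblong (198,150). The lidded tins are at (150,181) and (201,202), and the green and yellow cups at (320,130) and (328,237). The tray recesses are large (393,231), medium (400,183), small (449,190) and oblong (445,240). Next is a rectified enlarged crop.

```bash
cat >> h.py <<'E'
def rect(n,im,z,x0,x1,y0,y1,s):
    # rectified: row down = -x, col right = -y ; s px per m
    W,H=int((y1-y0)*s),int((x1-x0)*s)
    src=np.float32([w2px(n,p) for p in [(x1,y1,z),(x1,y0,z),(x0,y0,z),(x0,y1,z)]])
    M=cv2.getPerspectiveTransform(src,np.float32([[0,0],[W,0],[W,H],[0,H]]))
    return cv2.warpPerspective(im,M,(W,H),flags=cv2.INTER_CUBIC)
E
python3 - <<'E'
from h import *
im=cv2.imread("pics/top0.png")
b=rect("top",im,.054,.38,.72,.06,.40,1700)
for k in range(0,34,2):
    p=int(k*17)
    if k%4==0:
        cv2.putText(b,f"{.72-k/100:.2f}",(0,p+4),0,.35,(0,0,255),1);cv2.putText(b,f"{.40-k/100:.2f}",(p,10),0,.35,(0,0,255),1)
    cv2.line(b,(p,0),(p,577),(0,0,255) if k%4==0 else (0,255,255),1);cv2.line(b,(0,p),(577,p),(0,0,255) if k%4==0 else (0,255,255),1)
cv2.imwrite("pics/board.png",b)
t=rect("top",im,.018,.40,.66,-.36,-.09,2000)
g=cv2.cvtColor(t,cv2.COLOR_BGR2GRAY); m=(g<60).astype(np.uint8)
n,l,s,c=cv2.connectedComponentsWithStats(m)
for i in range(1,n):
    if s[i,4]>2000:
        cs,_=cv2.findContours((l==i).astype(np.uint8),0,2); r=cv2.minAreaRect(max(cs,key=cv2.contourArea))
        f=lambda p:np.round((.66-p[1]/2000,-.09-p[0]/2000),4)
        print(s[i,4],"cent",f(c[i]),"rect",f(r[0]),np.array(r[1])/2,r[2])
E
```

```text
26136 cent [ 0.5209 -0.2133] rect [ 0.5192 -0.2256] [229.03637695 229.10891724] 8.343891143798828
12216 cent [ 0.5798 -0.1823] rect [ 0.5798 -0.1825] [61.5 62. ] 90.0
6837 cent [ 0.5645 -0.2869] rect [ 0.5643 -0.287 ] [46.2504425  46.44368744] 75.0685806274414
20212 cent [ 0.4753 -0.167 ] rect [ 0.4753 -0.167 ] [79.5 80. ] 90.0
19115 cent [ 0.46   -0.2715] rect [ 0.4596 -0.2718] [58.26373291 84.63269043] 8.04906177520752
```

View pics/board.png

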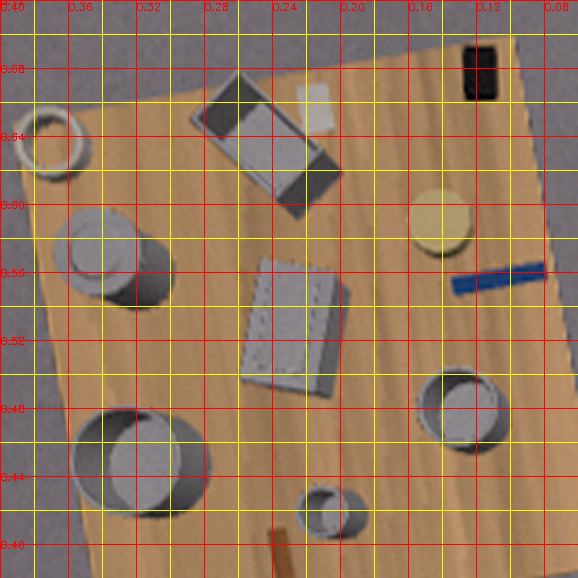

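The rectified board shows the tins clearly. The round rims are centred near (127,462), (460,409) and (323,513), and the open oblong near (258,135). The lidded oblong at (290,325) shows a lid and the round one at (97,252) a lid ring. I'll check the estimates by overlaying the models in both cameras.

```bash
python3 - <<'E'
from h import *
tins=[(.4478,.3244,.033,.05),(.4786,.1283,.024,.055),(.418,.21,.016,.048)]
def draw(n,crop,s):
    im=cv2.imread(f"pics/{n}0.png"); x0,y0,x1,y1=crop
    im=cv2.resize(im[y0:y1,x0:x1],None,fx=s,fy=s,interpolation=cv2.INTER_CUBIC)
    def poly(P,c): cv2.polylines(im,[np.int32([(w2px(n,p)-[x0,y0]+.5)*s for p in P])],True,c,1)
    for x,y,r,h in tins:
        for z,c in((.006,(255,0,0)),(.006+h,(0,0,255))):
            poly([(x+r*np.cos(a),y+r*np.sin(a),z) for a in np.arange(0,6.3,.2)],c)
    a=.842;R=np.array([[np.cos(a),-np.sin(a)],[np.sin(a),np.cos(a)]])
    for z,c in((.006,(255,0,0)),(.051,(0,0,255))):
        poly([(*(R@q+[.6409,.2482]),z) for q in np.array([(35,21),(35,-21),(-35,-21),(-35,21)])/1000],c)
    return im
a=draw("top",(120,115,300,305),2); b=draw("side",(130,230,380,400),1.7)
H=max(a.shape[0],b.shape[0]); o=np.zeros((H,a.shape[1]+b.shape[1],3),np.uint8); o[:a.shape[0],:a.shape[1]]=a; o[:b.shape[0],a.shape[1]:]=b
print(o.shape); cv2.imwrite("pics/ov.png",o)
E
```

```text
(380, 785, 3)
```

View pics/ov.png

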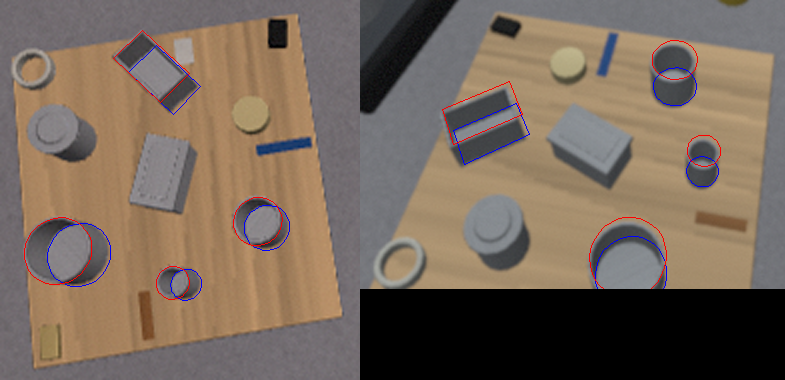

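The overlays fit both views within about 2 mm. I'm setting off for the medium tin and levelling yaw to 0 on the way.

Call:
step_arm(commands=[{"translation":[30,-20,0],"roll":0.111},{"translation":[30,-20,0],"roll":0.111},{"translation":[30,-20,0],"roll":0.111},{"translation":[30,-20,0],"roll":0},{"translation":[30,-20,0],"roll":0},{"translation":[30,-20,0],"roll":0},{"translation":[30,-20,0],"roll":0},{"translation":[30,-20,0],"roll":0},{"translation":[5,-38,0],"roll":0},{"translation":[5,-38,0],"roll":0},{"translation":[5,-38,0],"roll":0},{"translation":[5,-38,0],"roll":0},{"translation":[5,-38,0],"roll":0},{"translation":[5,-38,0],"roll":0},{"translation":[5,-38,0],"roll":0},{"translation":[5,-38,0],"roll":0},{"translation":[5,-38,0],"roll":0},{"translation":[5,-38,0],"roll":0},{"translation":[5,-30,10],"roll":0},{"translation":[0,0,0],"roll":0}], fingers=1, grip_force=20)

```text
time: 2.27
tool_pos: [0.4505, 0.0964, 0.1876]
tool_rot: [-3.14, 0.001, 0.004]
contact_force: [-0.9, -0.3, -1.4]
opening: 0.0919
grip_force: 0.0
```

Call:
step_arm(commands=[{"translation":[14,-16,10],"roll":0.004},{"translation":[14,-16,30],"roll":0},{"translation":[0,0,35],"roll":0},{"translation":[0,0,35],"roll":0},{"translation":[0,0,20],"roll":0},{"translation":[0,0,20],"roll":0},{"translation":[0,0,11],"roll":0},{"translation":[0,0,0],"roll":0},{"translation":[0,0,0],"roll":0}])

```text
time: 3.02
tool_pos: [0.4789, 0.1233, 0.0274]
tool_rot: [3.141, 0.001, -0.005]
contact_force: [0.9, -0.2, 0.1]
opening: 0.0915
grip_force: 0.0
```

Call:
step_arm(commands=[{"translation":[0,0,0],"roll":0},{"translation":[0,0,0],"roll":0},{"translation":[0,0,0],"roll":0},{"translation":[0,0,0],"roll":0},{"translation":[0,0,0],"roll":0},{"translation":[0,0,0],"roll":0},{"translation":[0,0,0],"roll":0},{"translation":[0,0,0],"roll":0}], fingers=0.4, grip_force=20)

```text
time: 3.68
tool_pos: [0.4793, 0.124, 0.0279]
tool_rot: [-3.141, -0.001, -0.004]
contact_force: [-0.0, 2.7, 3.0]
opening: 0.0474
grip_force: 20.1
```

Call:
step_arm(commands=[{"translation":[0,0,-15],"roll":0},{"translation":[0,0,-30],"roll":0},{"translation":[0,0,-30],"roll":0},{"translation":[0,0,-30],"roll":0},{"translation":[10,25,0],"roll":0},{"translation":[10,31,0],"roll":0},{"translation":[10,31,0],"roll":0},{"translation":[10,31,0],"roll":0},{"translation":[10,31,0],"roll":0},{"translation":[10,31,0],"roll":0},{"translation":[10,31,0],"roll":0},{"translation":[10,31,0],"roll":0},{"translation":[10,31,0],"roll":0},{"translation":[10,31,0],"roll":0},{"translation":[0,0,0],"roll":0},{"translation":[0,0,0],"roll":0}])

```text
time: 5.02
tool_pos: [0.5772, -0.1823, 0.1315]
tool_rot: [-3.141, 0.002, -0.007]
contact_force: [0.1, 0.9, -1.2]
opening: 0.0472
grip_force: 19.9
```

Call:
step_arm(commands=[{"translation":[3,0,15],"roll":0},{"translation":[0,0,30],"roll":0},{"translation":[0,0,25],"roll":0},{"translation":[0,0,14],"roll":0},{"translation":[0,0,0],"roll":0}])

```text
time: 5.43
tool_pos: [0.5778, -0.1782, 0.0448]
tool_rot: [-3.138, 0.007, -0.003]
contact_force: [-1.2, 0.9, -1.2]
opening: 0.0474
grip_force: 19.9
```

```bash
python3 - <<'E'
from h import *
s=observe(); print(s["tool_pos"])
im=read_camera("side")[:,:,::-1].copy(); b=im[90:230,250:440]; b=cv2.resize(b,None,fx=4,fy=4,interpolation=cv2.INTER_CUBIC)
t=read_camera("top"); cv2.imwrite("pics/p1t.png",t[:,:,::-1])
cv2.imwrite("pics/p1.png",b)
E
```

```text
[ 0.57777415 -0.17823295  0.04483199]
```

View pics/p1.png

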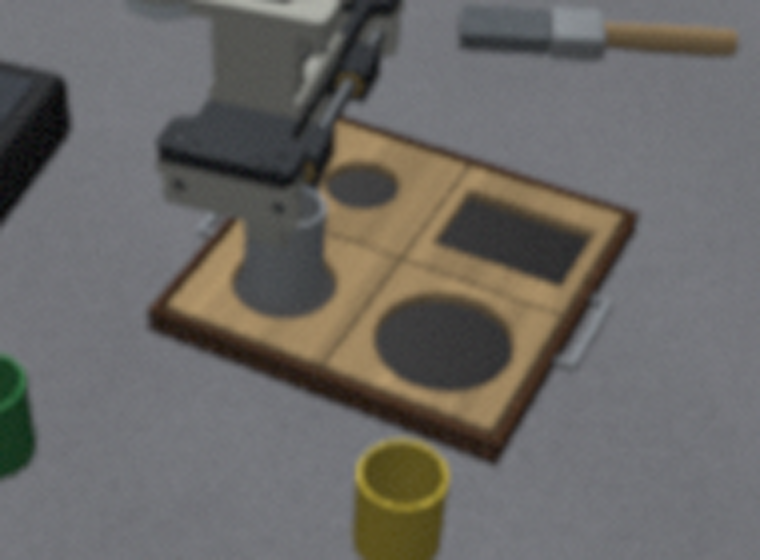

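The tin hangs over the medium recess at crop pixel (285,285), well centred. I'm lowering and releasing it.

Call:
step_arm(commands=[{"translation":[1,1,6],"roll":0},{"translation":[0,0,5],"roll":0},{"translation":[0,0,2],"roll":0},{"translation":[0,0,0],"roll":0}])

```text
time: 5.87
tool_pos: [0.5815, -0.1816, 0.0355]
tool_rot: [-3.142, 0.0, -0.004]
contact_force: [-0.1, -0.3, -1.3]
opening: 0.0476
grip_force: 19.9
```

Call:
step_arm(commands=[{"translation":[0,0,0],"roll":0},{"translation":[0,0,0],"roll":0},{"translation":[0,0,0],"roll":0},{"translation":[0,0,0],"roll":0},{"translation":[0,0,0],"roll":0},{"translation":[0,0,-10],"roll":0},{"translation":[0,0,-20],"roll":0},{"translation":[0,0,-30],"roll":0},{"translation":[0,0,-30],"roll":0},{"translation":[0,0,-20],"roll":0},{"translation":[-10,-35,0],"roll":0},{"translation":[-10,-35,0],"roll":0},{"translation":[-10,-35,0],"roll":0},{"translation":[-10,-35,0],"roll":0},{"translation":[-10,-35,0],"roll":0},{"translation":[-10,-35,0],"roll":0},{"translation":[-10,-35,0],"roll":0},{"translation":[-10,-35,0],"roll":0},{"translation":[-10,-35,0],"roll":0},{"translation":[-10,-35,0],"roll":0}], fingers=0.75)

```text
time: 7.53
tool_pos: [0.4826, 0.1703, 0.1467]
tool_rot: [-3.141, -0.001, -0.004]
contact_force: [-0.0, 0.2, 0.4]
opening: 0.0686
grip_force: 0.0
```

Call:
step_arm(commands=[{"translation":[-32,-20,10],"roll":0},{"translation":[-32,-20,20],"roll":0},{"translation":[0,0,30],"roll":0},{"translation":[0,0,25],"roll":0},{"translation":[0,0,20],"roll":0},{"translation":[0,0,12],"roll":0},{"translation":[0,0,3],"roll":0},{"translation":[0,0,0],"roll":0},{"translation":[0,0,0],"roll":0}])

```text
time: 8.28
tool_pos: [0.4209, 0.2086, 0.027]
tool_rot: [-3.141, -0.001, -0.004]
contact_force: [0.1, -0.7, -1.0]
opening: 0.0688
grip_force: 0.0
```

```bash
python3 - <<'E'
from h import *
s=observe(); print(s["tool_pos"])
im=read_camera("side")[:,:,::-1].copy(); a=im[90:220,260:440]; b=im[270:400,240:420]
cv2.imwrite("pics/p2.png",cv2.resize(np.hstack([a,b]),None,fx=2.2,fy=2.2,interpolation=cv2.INTER_CUBIC))
E
```

```text
[0.42088537 0.20861048 0.02700819]
```

View pics/p2.png

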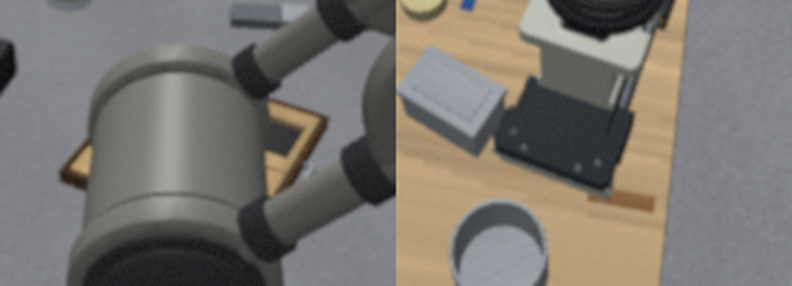

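The arm hides the tray and the gripper hides the small tin; the lidded oblong at crop (450,100) is clear. Closing on the tin.

Call:
step_arm(commands=[{"translation":[-2,0,0],"roll":0},{"translation":[0,0,0],"roll":0},{"translation":[0,0,0],"roll":0},{"translation":[0,0,0],"roll":0},{"translation":[0,0,0],"roll":0},{"translation":[0,0,0],"roll":0},{"translation":[0,0,0],"roll":0},{"translation":[0,0,0],"roll":0}], fingers=0.2)

```text
time: 9.0
tool_pos: [0.4203, 0.2104, 0.0278]
tool_rot: [-3.138, -0.005, -0.005]
contact_force: [-1.4, 8.3, 17.3]
opening: 0.0211
grip_force: 9.0
```

```bash
python3 - <<'E'
from h import *
s=observe(); print(s["tool_pos"],s["opening"],s["contact_force"])
im=read_camera("side")[:,:,::-1].copy();  b=im[270:400,240:420]
t=read_camera("top")[:,:,::-1]; t=t[200:330,120:300]
cv2.imwrite("pics/p3.png",cv2.resize(np.hstack([t,b]),None,fx=2.2,fy=2.2,interpolation=cv2.INTER_CUBIC))
E
```

```text
[0.42027787 0.21041033 0.02782066] 0.021056757063031145 [-1.41020222  8.33891683 17.30586827]
```

View pics/p3.png

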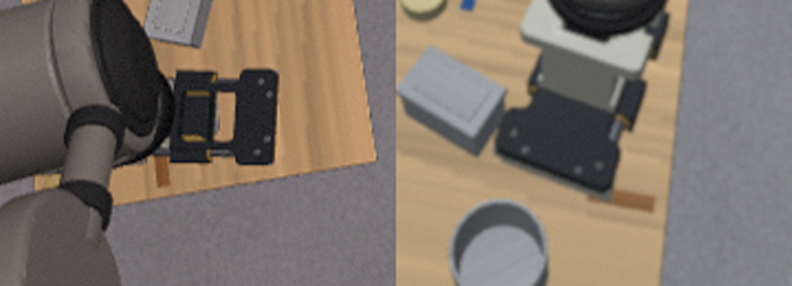

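Call:
step_arm(commands=[{"translation":[0,0,0],"roll":0},{"translation":[0,0,0],"roll":0},{"translation":[0,0,0],"roll":0},{"translation":[0,0,0],"roll":0},{"translation":[0,0,0],"roll":0}], fingers=0.75)

```text
time: 9.52
tool_pos: [0.4179, 0.2083, 0.0258]
tool_rot: [3.141, 0.001, -0.004]
contact_force: [0.4, -0.4, 0.3]
opening: 0.0475
grip_force: 0.0
```

Call:
step_arm(commands=[{"translation":[0,0,-10],"roll":0},{"translation":[0,0,-20],"roll":0},{"translation":[0,0,-30],"roll":0},{"translation":[0,0,-30],"roll":0},{"translation":[0,0,-30],"roll":0},{"translation":[20,35,0],"roll":0},{"translation":[20,35,0],"roll":0},{"translation":[0,35,0],"roll":0},{"translation":[0,35,0],"roll":0}])

```text
time: 10.27
tool_pos: [0.4579, 0.0667, 0.1458]
tool_rot: [3.141, 0.0, -0.004]
contact_force: [0.5, 0.5, 0.1]
opening: 0.0686
grip_force: 0.0
```

```bash
python3 - <<'E'
from h import *
s=observe(); print(s["tool_pos"],s["opening"],s["contact_force"])
im=read_camera("side")[:,:,::-1].copy();  cv2.imwrite("pics/s4.png",im);b=im[240:400,200:420]
t=read_camera("top")[:,:,::-1]; cv2.imwrite("pics/t4.png",t);t=t[170:330,80:300]
cv2.imwrite("pics/p4.png",cv2.resize(np.hstack([t,b]),None,fx=1.8,fy=1.8,interpolation=cv2.INTER_CUBIC))
E
```

```text
[0.45789576 0.06665637 0.14584226] 0.06861559959706788 [0.48274593 0.50673431 0.06704207]
```

View pics/p4.png

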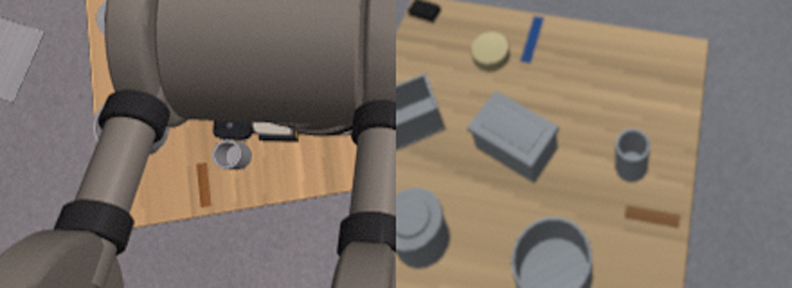

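```bash
python3 - <<'E'
from h import *
for n,f,(cx,cy) in(("side","s4",(331,326)),("top","t4",(210,256))):
    a=cv2.imread(f"pics/{n}0.png",0);b=cv2.imread(f"pics/{f}.png",0)
    T=a[cy-20:cy+20,cx-17:cx+17] if n=="side" else a[cy-11:cy+13,cx-16:cx+16]
    r=cv2.matchTemplate(b,T,cv2.TM_CCOEFF_NORMED);_,v,_,p=cv2.minMaxLoc(r)
    print(n,v,np.array(p)-([cx-17,cy-20] if n=="side" else [cx-16,cy-11]))
im=cv2.imread("pics/t4.png"); b=cv2.imread("pics/s4.png")
o=[]
for n,i,c in(("top",im,(180,230,240,280)),("side",b,(300,300,360,350))):
    x0,y0,x1,y1=c; q=cv2.resize(i[y0:y1,x0:x1],None,fx=6,fy=6,interpolation=cv2.INTER_CUBIC)
    for z,col in((.006,(255,0,0)),(.054,(0,0,255))):
        cv2.polylines(q,[np.int32([(w2px(n,(.418+.016*np.cos(a),.21+.016*np.sin(a),z))-[x0,y0]+.5)*6 for a in np.arange(0,6.3,.2)])],True,col,1)
    o.append(q)
cv2.imwrite("pics/p5.png",np.hstack(o))
E
```

```text
side 0.9986857175827026 [0 0]
top 0.5169071555137634 [ 223 -237]
```

View pics/p5.png

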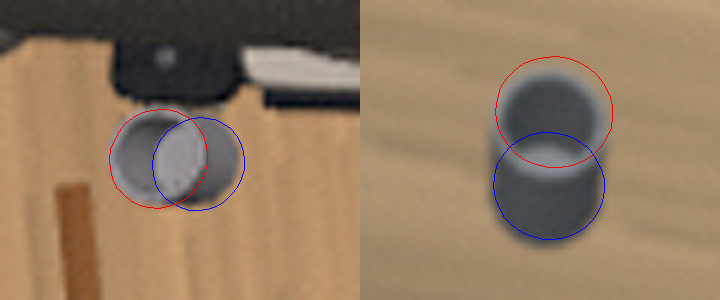

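Template match says the small tin has not moved by a pixel in the side view (correlation 0.9987, centre (331,326)), so that close missed a proper hold. The brown scrap may have interfered. I'll retry with the fingers closing along x, narrower and lower.

Call:
step_arm(commands=[{"translation":[-10,-36,0],"roll":0},{"translation":[-10,-36,0],"roll":0},{"translation":[-10,-36,0],"roll":0},{"translation":[-10,-36,0],"roll":0},{"translation":[0,0,0],"roll":-0.121},{"translation":[0,0,0],"roll":-0.121},{"translation":[0,0,0],"roll":-0.121},{"translation":[0,0,0],"roll":-0.121},{"translation":[0,0,0],"roll":-0.121},{"translation":[0,0,0],"roll":-0.121},{"translation":[0,0,0],"roll":-0.121},{"translation":[0,0,0],"roll":-0.121},{"translation":[0,0,0],"roll":-0.121},{"translation":[0,0,0],"roll":-0.121},{"translation":[0,0,0],"roll":-0.121},{"translation":[0,0,0],"roll":-0.121},{"translation":[0,0,0],"roll":-0.121},{"translation":[0,0,0],"roll":0},{"translation":[0,0,0],"roll":0}], fingers=0.65)

```text
time: 11.95
tool_pos: [0.4178, 0.2128, 0.1458]
tool_rot: [-3.141, 0.0, 1.566]
contact_force: [0.1, 0.7, 0.5]
opening: 0.0599
grip_force: 0.0
```

Call:
step_arm(commands=[{"translation":[-1,0,15],"roll":0},{"translation":[0,0,30],"roll":0},{"translation":[0,0,30],"roll":0},{"translation":[0,0,20],"roll":0},{"translation":[0,0,15],"roll":0},{"translation":[0,0,10],"roll":0},{"translation":[0,0,5],"roll":0},{"translation":[0,0,0],"roll":0}])

```text
time: 12.62
tool_pos: [0.4174, 0.2114, 0.0201]
tool_rot: [-3.139, 0.001, 1.566]
contact_force: [0.2, 0.8, 0.3]
opening: 0.0595
grip_force: 0.0
```

Call:
step_arm(commands=[{"translation":[0,0,0],"roll":0},{"translation":[0,0,0],"roll":0},{"translation":[0,0,0],"roll":0},{"translation":[0,0,0],"roll":0},{"translation":[0,0,0],"roll":0},{"translation":[0,0,0],"roll":0}], fingers=0.37, grip_force=12)

```text
time: 13.12
tool_pos: [0.4183, 0.2115, 0.0214]
tool_rot: [3.141, -0.0, 1.569]
contact_force: [0.2, -0.1, 0.7]
opening: 0.034
grip_force: 0.0
```

Call:
step_arm(commands=[{"translation":[0,0,0],"roll":0},{"translation":[0,0,0],"roll":0},{"translation":[0,0,0],"roll":0},{"translation":[0,0,0],"roll":0}], fingers=0.28)

```text
time: 13.45
tool_pos: [0.4184, 0.2115, 0.0213]
tool_rot: [3.141, -0.0, 1.569]
contact_force: [-1.1, -0.3, 3.5]
opening: 0.031
grip_force: 12.0
```

Call:
step_arm(commands=[{"translation":[0,0,-15],"roll":0},{"translation":[0,0,-30],"roll":0},{"translation":[0,0,-30],"roll":0},{"translation":[0,0,-35],"roll":0},{"translation":[-28,8,0],"roll":0},{"translation":[-36,10,0],"roll":0},{"translation":[-36,10,0],"roll":0},{"translation":[-36,10,0],"roll":0},{"translation":[-36,10,0],"roll":0},{"translation":[-36,10,0],"roll":0},{"translation":[-36,10,0],"roll":0},{"translation":[-36,10,0],"roll":0},{"translation":[-36,10,0],"roll":0},{"translation":[-36,10,0],"roll":0},{"translation":[-36,11,0],"roll":0},{"translation":[-36,11,0],"roll":0},{"translation":[-36,11,0],"roll":0},{"translation":[-36,11,0],"roll":0},{"translation":[0,0,0],"roll":0},{"translation":[0,0,0],"roll":0}])

```text
time: 15.12
tool_pos: [0.5586, -0.2865, 0.1298]
tool_rot: [-3.14, -0.001, 1.566]
contact_force: [-0.1, 0.2, -0.4]
opening: 0.0307
grip_force: 12.0
```

Call:
step_arm(commands=[{"translation":[0,5,15],"roll":0},{"translation":[0,0,30],"roll":0},{"translation":[0,0,25],"roll":0},{"translation":[0,0,18],"roll":0},{"translation":[0,0,0],"roll":0},{"translation":[0,0,0],"roll":0}])

```text
time: 15.62
tool_pos: [0.5635, -0.2833, 0.0425]
tool_rot: [-3.139, -0.002, 1.57]
contact_force: [0.0, 0.1, -0.4]
opening: 0.0309
grip_force: 12.0
```

```bash
python3 - <<'E'
from h import *
s=observe(); print(s["tool_pos"])
im=read_camera("side")[:,:,::-1].copy(); b=im[90:220,260:440]; 
t=read_camera("top")[:,:,::-1]; cv2.imwrite("pics/t6.png",t); t=t[130:290,340:520]
t=cv2.resize(t,(180,160))[:130]
cv2.imwrite("pics/p6.png",cv2.resize(np.hstack([b,t]),None,fx=2.2,fy=2.2,interpolation=cv2.INTER_CUBIC))
E
```

```text
[ 0.56352015 -0.28329387  0.04254705]
```

View pics/p6.png

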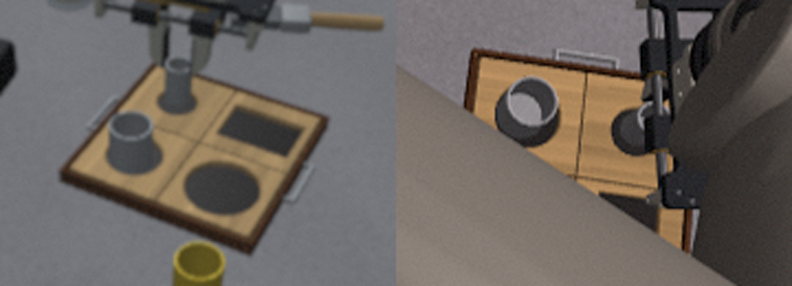

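The medium tin stands in its recess (crop 133,145), and the small tin is over its own (178,100). I'm lowering and releasing it.

Call:
step_arm(commands=[{"translation":[-1,0,8],"roll":0},{"translation":[0,0,6],"roll":0},{"translation":[0,0,2],"roll":0},{"translation":[0,0,0],"roll":0}])

```text
time: 16.05
tool_pos: [0.5637, -0.2856, 0.0265]
tool_rot: [-3.141, -0.001, 1.569]
contact_force: [0.1, 0.6, -0.5]
opening: 0.0312
grip_force: 12.0
```

Call:
step_arm(commands=[{"translation":[0,0,0],"roll":0},{"translation":[0,0,0],"roll":0},{"translation":[0,0,0],"roll":0},{"translation":[0,0,0],"roll":0},{"translation":[0,0,-10],"roll":0},{"translation":[0,0,-20],"roll":0},{"translation":[0,0,-30],"roll":0},{"translation":[0,0,-30],"roll":0},{"translation":[0,0,-20],"roll":0},{"translation":[0,0,-10],"roll":0},{"translation":[35,-10,0],"roll":0},{"translation":[35,-10,0],"roll":0.125},{"translation":[35,-10,0],"roll":0.125},{"translation":[35,-10,0],"roll":0.125},{"translation":[35,-10,0],"roll":0.125},{"translation":[35,-10,0],"roll":0.125},{"translation":[35,-10,0],"roll":0.105},{"translation":[35,10,0],"roll":0},{"translation":[35,10,0],"roll":0},{"translation":[35,10,0],"roll":0}], fingers=0.55)

```text
time: 17.72
tool_pos: [0.6538, 0.0205, 0.1473]
tool_rot: [-3.142, 0.0, 0.849]
contact_force: [0.6, -0.7, -0.5]
opening: 0.0505
grip_force: 0.0
```

Call:
step_arm(commands=[{"translation":[27,-27,0],"roll":0},{"translation":[27,-27,0],"roll":0},{"translation":[27,-27,0],"roll":0},{"translation":[27,-27,0],"roll":0},{"translation":[27,-27,0],"roll":0},{"translation":[27,-26,0],"roll":0},{"translation":[0,0,30],"roll":0},{"translation":[0,0,0],"roll":0},{"translation":[0,0,0],"roll":0}], fingers=0.8)

```text
time: 18.47
tool_pos: [0.6378, 0.2464, 0.115]
tool_rot: [-3.139, 0.005, 0.849]
contact_force: [0.9, -0.5, -0.1]
opening: 0.0736
grip_force: 0.0
```

Call:
step_arm(commands=[{"translation":[2,1,20],"roll":0.007},{"translation":[0,0,30],"roll":0},{"translation":[0,0,25],"roll":0},{"translation":[0,0,13],"roll":0},{"translation":[0,0,6],"roll":0},{"translation":[0,0,0],"roll":0}])

```text
time: 18.97
tool_pos: [0.6416, 0.2466, 0.0227]
tool_rot: [-3.141, 0.001, 0.84]
contact_force: [0.3, -0.4, 0.5]
opening: 0.0729
grip_force: 0.0
```

Call:
step_arm(commands=[{"translation":[0,0,0],"roll":0},{"translation":[0,0,0],"roll":0},{"translation":[0,0,0],"roll":0},{"translation":[0,0,0],"roll":0},{"translation":[0,0,0],"roll":0},{"translation":[0,0,0],"roll":0},{"translation":[0,0,0],"roll":0},{"translation":[0,0,0],"roll":0}], fingers=0.38, grip_force=15)

```text
time: 19.63
tool_pos: [0.6416, 0.2478, 0.0232]
tool_rot: [3.141, -0.0, 0.841]
contact_force: [-0.2, 0.2, 0.6]
opening: 0.0351
grip_force: 0.4
```

```bash
python3 - <<'E'
from h import *
s=observe(); print(s["tool_pos"],s["opening"],s["grip_force"])
im=read_camera("side")[:,:,::-1].copy();cv2.imwrite("pics/s7.png",im); b=im[230:400,130:380]; 
t=read_camera("top")[:,:,::-1]; cv2.imwrite("pics/t7.png",t); t=t[110:280,120:300]
cv2.imwrite("pics/p7.png",cv2.resize(np.hstack([b,t]),None,fx=1.85,fy=1.85,interpolation=cv2.INTER_CUBIC))
E
```

```text
[0.64160891 0.24776348 0.02324262] 0.03506557383895213 0.4105031123617664
```

View pics/p7.png

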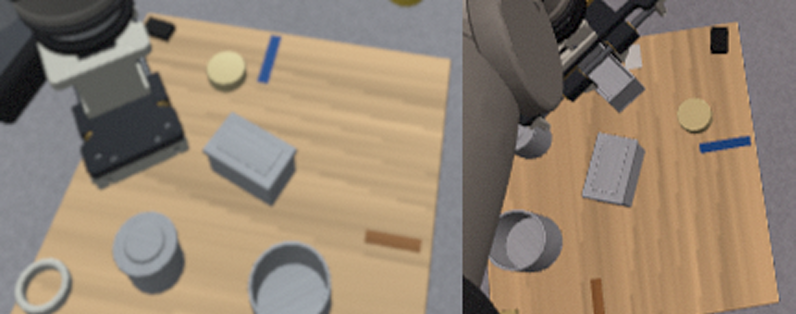

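```bash
python3 - <<'E'
from h import *
a=cv2.imread("pics/t7.png")[110:180,165:245]; b=cv2.imread("pics/top0.png")[110:180,165:245]
cv2.imwrite("pics/p8.png",cv2.resize(np.hstack([a,b]),None,fx=5,fy=5,interpolation=cv2.INTER_CUBIC))
E
```

```text
(no output)
```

View pics/p8.png

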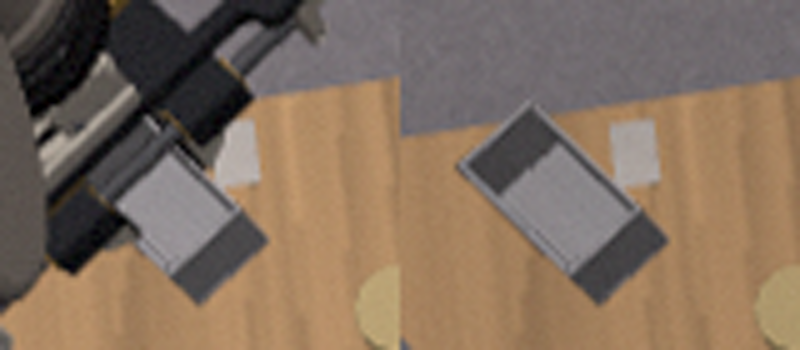

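The top crop shows the oblong tin unmoved, centre near (190,215), with the fingers just outside its long sides. The reading of 35 mm at 0.4 N is no real hold, so I'll reopen and close in stages, which worked on the small tin.

Call:
step_arm(commands=[{"translation":[0,0,0],"roll":0},{"translation":[0,0,0],"roll":0},{"translation":[0,0,0],"roll":0},{"translation":[0,0,0],"roll":0}], fingers=0.65)

```text
time: 20.07
tool_pos: [0.6415, 0.2476, 0.023]
tool_rot: [3.142, 0.0, 0.841]
contact_force: [1.0, 0.3, 0.4]
opening: 0.0565
grip_force: 0.0
```

Call:
step_arm(commands=[{"translation":[0,0,0],"roll":0},{"translation":[0,0,0],"roll":0},{"translation":[0,0,0],"roll":0},{"translation":[0,0,0],"roll":0}], fingers=0.48)

```text
time: 20.4
tool_pos: [0.6412, 0.2479, 0.023]
tool_rot: [-3.141, 0.0, 0.841]
contact_force: [-1.3, 1.2, -0.0]
opening: 0.0447
grip_force: 0.6
```

Call:
step_arm(commands=[{"translation":[0,0,0],"roll":0},{"translation":[0,0,0],"roll":0},{"translation":[0,0,0],"roll":0},{"translation":[0,0,0],"roll":0}], fingers=0.4)

```text
time: 20.73
tool_pos: [0.6415, 0.2479, 0.0232]
tool_rot: [-3.142, -0.0, 0.841]
contact_force: [-1.6, 0.4, 1.9]
opening: 0.0369
grip_force: 1.2
```

Both bad closes had pads reaching past the rim, while the good ones lay wholly below it. I'll shift 10 mm along the tin, away from the white scrap, go 5 mm lower and reclose.

Call:
step_arm(commands=[{"translation":[0,0,0],"roll":0},{"translation":[0,0,0],"roll":0},{"translation":[0,0,0],"roll":0},{"translation":[0,0,0],"roll":0},{"translation":[5,0,0],"roll":0},{"translation":[5,0,0],"roll":0},{"translation":[0,0,3],"roll":0},{"translation":[0,0,2],"roll":0},{"translation":[0,0,0],"roll":0}], fingers=0.65)

```text
time: 21.48
tool_pos: [0.6477, 0.2551, 0.0171]
tool_rot: [-3.141, 0.001, 0.841]
contact_force: [0.2, 0.5, -1.2]
opening: 0.0596
grip_force: 0.0
```

Call:
step_arm(commands=[{"translation":[0,0,0],"roll":0},{"translation":[0,0,0],"roll":0},{"translation":[0,0,0],"roll":0},{"translation":[0,0,0],"roll":0}], fingers=0.48)

```text
time: 21.82
tool_pos: [0.648, 0.2554, 0.0183]
tool_rot: [-3.141, -0.0, 0.841]
contact_force: [-3.1, 1.2, 0.5]
opening: 0.0444
grip_force: 0.9
```

Call:
step_arm(commands=[{"translation":[0,0,0],"roll":0},{"translation":[0,0,0],"roll":0},{"translation":[0,0,0],"roll":0},{"translation":[0,0,0],"roll":0}], fingers=0.4)

```text
time: 22.15
tool_pos: [0.6481, 0.2554, 0.0183]
tool_rot: [-3.141, -0.0, 0.841]
contact_force: [-1.7, 1.9, 2.2]
opening: 0.0416
grip_force: 14.9
```

Call:
step_arm(commands=[{"translation":[0,0,-10],"roll":0},{"translation":[0,0,-25],"roll":0},{"translation":[0,0,-30],"roll":0},{"translation":[0,0,-30],"roll":0},{"translation":[0,0,-15],"roll":0},{"translation":[0,0,0],"roll":0.122},{"translation":[0,0,0],"roll":0.122},{"translation":[0,0,0],"roll":0.122},{"translation":[0,0,0],"roll":0.122},{"translation":[0,0,0],"roll":0.122},{"translation":[0,0,0],"roll":0.122},{"translation":[0,0,0],"roll":0.122},{"translation":[0,0,0],"roll":0.122},{"translation":[0,0,0],"roll":0}])

```text
time: 23.32
tool_pos: [0.6485, 0.2548, 0.1285]
tool_rot: [3.141, -0.001, -0.14]
contact_force: [-0.5, -0.2, -1.0]
opening: 0.0418
grip_force: 14.9
```

Call:
step_arm(commands=[{"translation":[-6,30,0],"roll":0},{"translation":[-7,37,0],"roll":0},{"translation":[-7,37,0],"roll":0},{"translation":[-7,37,0],"roll":0},{"translation":[-7,37,0],"roll":0},{"translation":[-7,37,0],"roll":0},{"translation":[-7,37,0],"roll":0},{"translation":[-7,37,0],"roll":0},{"translation":[-7,37,0],"roll":0},{"translation":[-7,37,0],"roll":0},{"translation":[-7,37,0],"roll":0},{"translation":[-7,37,0],"roll":0},{"translation":[-7,37,0],"roll":0},{"translation":[-7,37,0],"roll":0},{"translation":[-7,37,0],"roll":0},{"translation":[0,0,0],"roll":0},{"translation":[0,0,0],"roll":0}])

```text
time: 24.73
tool_pos: [0.4707, -0.2759, 0.1284]
tool_rot: [3.141, -0.0, -0.136]
contact_force: [-0.1, 1.2, -1.1]
opening: 0.0415
grip_force: 14.9
```

Call:
step_arm(commands=[{"translation":[0,-2,15],"roll":0},{"translation":[0,0,30],"roll":0},{"translation":[0,0,30],"roll":0},{"translation":[0,0,15],"roll":0},{"translation":[0,0,0],"roll":0},{"translation":[0,0,0],"roll":0}])

```text
time: 25.23
tool_pos: [0.472, -0.2706, 0.038]
tool_rot: [-3.141, 0.001, -0.132]
contact_force: [0.3, -0.0, -0.5]
opening: 0.0416
grip_force: 14.9
```

Call:
step_arm(commands=[{"translation":[-2,1,6],"roll":0.005},{"translation":[0,0,5],"roll":0},{"translation":[0,0,3],"roll":0},{"translation":[0,0,0],"roll":0},{"translation":[0,0,0],"roll":0}])

```text
time: 25.65
tool_pos: [0.4697, -0.2727, 0.0244]
tool_rot: [3.141, -0.0, -0.14]
contact_force: [0.2, -0.3, -0.4]
opening: 0.0414
grip_force: 14.9
```

Call:
step_arm(commands=[{"translation":[0,0,1],"roll":0},{"translation":[0,0,0],"roll":0},{"translation":[0,0,0],"roll":0},{"translation":[0,0,0],"roll":0},{"translation":[0,0,0],"roll":0},{"translation":[0,0,-10],"roll":0},{"translation":[0,0,-20],"roll":0},{"translation":[0,0,-30],"roll":0},{"translation":[0,0,-30],"roll":0},{"translation":[0,0,-30],"roll":0},{"translation":[0,0,0],"roll":-0.07},{"translation":[0,0,0],"roll":-0.07},{"translation":[0,-35,0],"roll":0},{"translation":[0,-35,0],"roll":0},{"translation":[0,-35,0],"roll":0},{"translation":[0,-35,0],"roll":0},{"translation":[0,-35,0],"roll":0},{"translation":[0,-35,0],"roll":0},{"translation":[0,-35,0],"roll":0},{"translation":[0,-35,0],"roll":0}], fingers=0.62)

```text
time: 27.32
tool_pos: [0.4694, 0.009, 0.1441]
tool_rot: [3.141, -0.001, -0.0]
contact_force: [0.8, -0.4, -1.3]
opening: 0.0572
grip_force: 0.0
```

Call:
step_arm(commands=[{"translation":[-2,-39,0],"roll":0},{"translation":[-2,-39,0],"roll":0},{"translation":[-2,-39,0],"roll":0},{"translation":[-2,-39,0],"roll":0},{"translation":[-3,-39,0],"roll":0},{"translation":[-3,-39,0],"roll":0},{"translation":[-3,-39,0],"roll":0},{"translation":[-3,-39,0],"roll":0},{"translation":[0,0,0],"roll":0},{"translation":[0,0,0],"roll":0}], fingers=1)

```text
time: 28.15
tool_pos: [0.4489, 0.3212, 0.1435]
tool_rot: [-3.142, -0.0, 0.004]
contact_force: [0.5, -0.0, -0.3]
opening: 0.0918
grip_force: 0.0
```

Call:
step_arm(commands=[{"translation":[-1,-3,15],"roll":0},{"translation":[0,0,30],"roll":0},{"translation":[0,0,30],"roll":0},{"translation":[0,0,25],"roll":0},{"translation":[0,0,13],"roll":0},{"translation":[0,0,7],"roll":0},{"translation":[0,0,3],"roll":0},{"translation":[0,0,0],"roll":0},{"translation":[0,0,0],"roll":0}])

```text
time: 28.9
tool_pos: [0.4494, 0.3223, 0.0212]
tool_rot: [-3.141, -0.002, -0.0]
contact_force: [0.2, -0.4, -0.3]
opening: 0.0918
grip_force: 0.0
```

Call:
step_arm(commands=[{"translation":[0,0,0],"roll":0},{"translation":[0,0,0],"roll":0},{"translation":[0,0,0],"roll":0},{"translation":[0,0,0],"roll":0},{"translation":[0,0,0],"roll":0}], fingers=0.74)

```text
time: 29.32
tool_pos: [0.449, 0.3229, 0.0206]
tool_rot: [-3.141, -0.001, 0.0]
contact_force: [1.2, 2.2, 1.1]
opening: 0.0688
grip_force: 0.8
```

Call:
step_arm(commands=[{"translation":[0,0,0],"roll":0},{"translation":[0,0,0],"roll":0},{"translation":[0,0,0],"roll":0},{"translation":[0,0,0],"roll":0}], fingers=0.66)

```text
time: 29.65
tool_pos: [0.449, 0.3229, 0.0205]
tool_rot: [-3.141, -0.001, 0.0]
contact_force: [-0.4, 2.6, 4.1]
opening: 0.0656
grip_force: 15.0
```

Call:
step_arm(commands=[{"translation":[0,0,-10],"roll":0},{"translation":[0,0,-25],"roll":0},{"translation":[0,0,-30],"roll":0},{"translation":[0,0,-30],"roll":0},{"translation":[0,0,-15],"roll":0},{"translation":[2,35,0],"roll":0},{"translation":[2,35,0],"roll":0},{"translation":[2,35,0],"roll":0},{"translation":[2,35,0],"roll":0},{"translation":[2,35,0],"roll":0},{"translation":[2,35,0],"roll":0},{"translation":[2,35,0],"roll":0},{"translation":[2,35,0],"roll":0},{"translation":[2,35,0],"roll":0},{"translation":[2,35,0],"roll":0},{"translation":[2,35,0],"roll":0},{"translation":[2,35,0],"roll":0},{"translation":[2,35,0],"roll":0},{"translation":[0,35,0],"roll":0},{"translation":[0,0,0],"roll":0}])

```text
time: 31.32
tool_pos: [0.474, -0.1734, 0.1301]
tool_rot: [3.139, 0.001, -0.005]
contact_force: [0.3, -0.3, -0.4]
opening: 0.0658
grip_force: 15.0
```

Call:
step_arm(commands=[{"translation":[0,0,15],"roll":0},{"translation":[0,0,30],"roll":0},{"translation":[0,0,30],"roll":0},{"translation":[0,0,15],"roll":0},{"translation":[0,0,0],"roll":0},{"translation":[0,0,0],"roll":0}])

```text
time: 31.82
tool_pos: [0.4737, -0.1671, 0.0398]
tool_rot: [-3.141, 0.003, 0.0]
contact_force: [-0.0, -0.4, -0.8]
opening: 0.0654
grip_force: 15.0
```

```bash
python3 - <<'E'
from h import *
s=observe(); print(s["tool_pos"])
im=read_camera("side")[:,:,::-1].copy();cv2.imwrite("pics/s9.png",im); b=im[95:225,260:440]
cv2.imwrite("pics/p9.png",cv2.resize(b,None,fx=4,fy=4,interpolation=cv2.INTER_CUBIC))
E
```

```text
[ 0.4737485  -0.16710816  0.03979466]
```

View pics/p9.png

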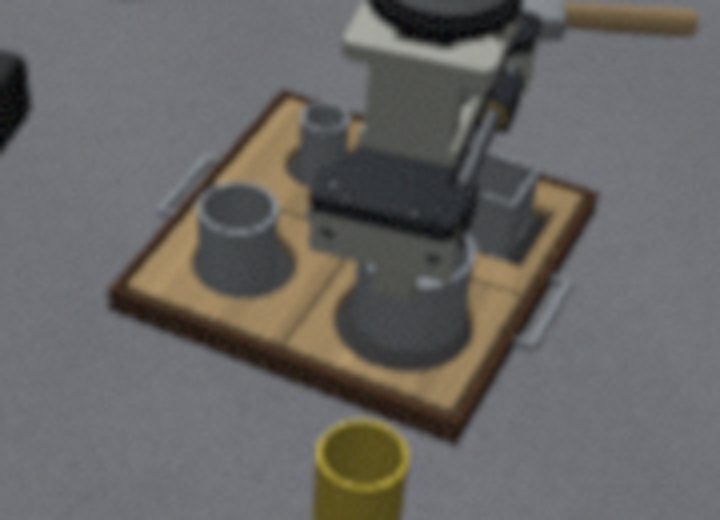

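The small, medium and oblong tins sit in their recesses, and the large one is centred over its own at crop (405,320). I'm lowering and releasing it.

Call:
step_arm(commands=[{"translation":[1,0,6],"roll":0},{"translation":[0,0,5],"roll":0},{"translation":[0,0,3],"roll":0},{"translation":[0,0,0],"roll":0},{"translation":[0,0,0],"roll":0}])

```text
time: 32.28
tool_pos: [0.4756, -0.1676, 0.0262]
tool_rot: [3.142, 0.0, 0.0]
contact_force: [-0.3, -0.1, -0.7]
opening: 0.0656
grip_force: 15.0
```

Call:
step_arm(commands=[{"translation":[0,0,0],"roll":0},{"translation":[0,0,0],"roll":0},{"translation":[0,0,0],"roll":0},{"translation":[0,0,0],"roll":0},{"translation":[0,0,0],"roll":0},{"translation":[0,0,-10],"roll":0},{"translation":[0,0,-20],"roll":0},{"translation":[0,0,-30],"roll":0},{"translation":[0,0,-30],"roll":0},{"translation":[0,0,-30],"roll":0},{"translation":[0,0,-30],"roll":0},{"translation":[-30,20,0],"roll":0},{"translation":[-30,30,0],"roll":0},{"translation":[-20,35,0],"roll":0},{"translation":[-15,35,0],"roll":0},{"translation":[-20,35,0],"roll":0},{"translation":[-20,35,0],"roll":0},{"translation":[-20,35,0],"roll":0},{"translation":[0,0,0],"roll":0},{"translation":[0,0,0],"roll":0}], fingers=0.86)

```text
time: 33.95
tool_pos: [0.3199, -0.3934, 0.1765]
tool_rot: [3.141, -0.0, -0.004]
contact_force: [-0.1, 0.4, -0.1]
opening: 0.0791
grip_force: 0.0
```

```bash
python3 - <<'E'
from h import *
s=observe(); print(s["tool_pos"],s["time"])
a=read_camera("side")[:,:,::-1];b=read_camera("top")[:,:,::-1]
cv2.imwrite("pics/fs.png",a);cv2.imwrite("pics/ft.png",b)
l=cv2.resize(a[90:400,130:440],(390,390)); r=cv2.resize(b[100:310,110:500],(400,215))
r2=cv2.resize(b[145:280,355:485],(180,187)); o=np.zeros((410,800,3),np.uint8); o[:390,:390]=l; o[:215,400:]=r; o[220:407,500:680]=r2
cv2.imwrite("pics/fin.png",o)
E
```

```text
[ 0.31994316 -0.39343467  0.17650912] 33.95
```

View pics/fin.png

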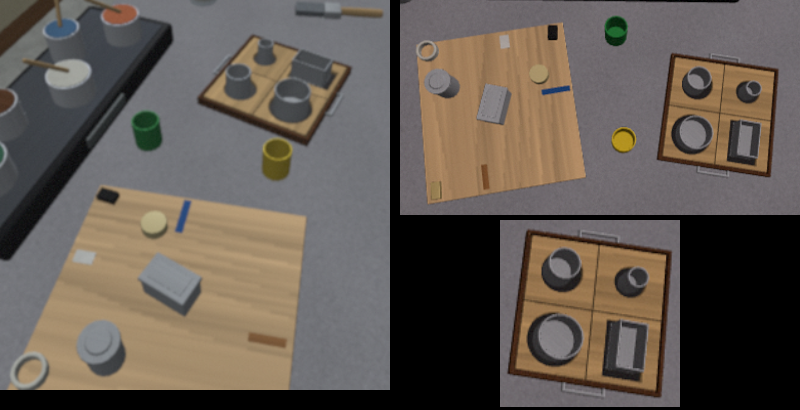

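All four tins stand upright in their matching recesses. The lidded tins on the board and the green and yellow cups stand where they were.

```bash
python3 -c "
from cell import *
print(hand_in())"
```

```text
the job is handed in; nothing more can be done
None
```

All four open tins stand upright in their matching recesses, as the final pictures show; the lidded tins were left where they stood, and the job was handed in at about 34 s, well under the 104 s limit.

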